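# Lock the display mount's hold-down tongue with a flat screwdriver

### The arm

A 7-joint arm with a two-finger parallel gripper is mounted at the origin on the work surface. World frame = base frame: x ahead of the robot, y to its left, z up, the work surface at z = 0. Lengths are in m, angles in rad, forces in N, time in s.
With the tool pointing down it reaches from about 0.425 to 0.875 m from the base axis. Payload 4.7 kg.
Tool frame: the origin (TCP) lies at the very end of the fingers, on their centre line; the grasp point (between the pads) lies 19 mm behind it (env.tcp_to_grasp is the distance from the TCP to the grasp point, in m); z points along the fingers, y is the line along which they close (so a half turn about z gives the same grasp; the last joint's range is limited). The gripper opens to 85 mm and grips with 20 to 120 N. Pads are 22 mm wide; open, the fingers measure 114 mm over their backs; the gripper's body (76 mm by 85 mm) begins 54 mm behind the grasp point. The pads swing forward as they close: fully open they stand 13 mm farther back than shut.
Start: joints at [-1.329, 0.321, -0.07, 1.45, 0.023, 1.371, -0.057], TCP at [0.147, 0.633, 0.231] pointing down, gripper open.
Joint ranges: [-2.86, 2.86], [-0.3, 2.09], [-1.38, 1.24], [0.06, 2.45], [-1.56, 4.7], [0.09, 2.05], [-2.69, 2.69]. Speed limits (rad/s): [2.57, 2.57, 3.14, 3.14, 3.14, 3.14, 3.14].

### API

Orientations are given as [roll, pitch, yaw] about the fixed x, y, z axes, in that order (R = Rz(yaw) Ry(pitch) Rx(roll)).
In Python, from station import monitor, cams, env gives the robot as it stands.
- The arm moves only by the tool carry_out, never from a script. Its argument "plan" is text: rows parted by semicolons, each of 7 numbers parted by spaces: the opening, from -1 (shut) to 1 (fully open), then the shift along the tool's x, y, z in m, then the turn, a rotation vector about the tool's x, y, z in degrees. A call has 1 to 8 rows; each row shifts and turns the commanded pose from where the row before left it, along the tool's axes as they then stand; what a row does not reach is not made up. A row lasts 1/8 s, in which the tool goes at most 62.5 mm and 10.7 degrees, less where a joint would pass 70% of its speed; a pose out of reach is approached as far as the arm can. A call with a gripper value outside its range is refused whole. The fingers move at their own pace and stop on an object; "newtons" is the grip in N (left out, the last holds). Time passes only in rows, so rows that do not move let the fingers close. It gives the time, the measured TCP pose, the force, the opening and the grip force at its end, in the units of the state.
- monitor.get_state(): the state, without advancing time (a new reading comes with each control period).
- cams.camera(name): name is "scene" or "top"; returns (picture, depth): 480x640x3 uint8, red, green, blue; 480x640 float32, m along the optical axis (not along the pixel's ray), 0 where there is no reading.
- cams.camera_model(name): a dict with "fx", "fy", "cx", "cy" (pixels), "dist_coeffs" ([k1, k2, p1, p2, k3] as OpenCV has them; the pictures are not rectified), "eye" and "orientation" of the camera in the world. Camera axes: x right, y down, z forward; pixel columns grow to the right and rows downward; lengths in m; the calibration is good to about 2 mm. A picture is of the moment at which its call begins. camera_model takes no time and is no camera call.
- env.hand_in(): hands the job in; it is judged then, once.
The state is a dict: "clock": time; "joint_positions": joint angles; "qvel": joint speeds; "tau": joint torques, N m; "ee_pos": TCP position; "ee_rot": TCP orientation; "force": force on the tool from outside, world axes, zero at the start; "ft_torque": the same for the moment, N m; "grip_width": opening from 0.0 (shut) to 1.0 (fully open); "gripper_force": force on a finger pad.
Only numpy, scipy, OpenCV 4.12 (cv2) and the standard library are available. Lean on these libraries where they do the work, as an engineer would, in place of code of your own. Each camera call takes 0.05 s, during which the arm holds its last target. There are 200 camera calls.

### The job

Secure the red book on its display mount: take the yellow flat screwdriver from the stand, rest it lightly on the slotted brass screw and turn it gently until the blade drops into the slot, then turn the screw clockwise with it until the hold-down tongue lies squarely over the edge of the book. Never press hard on the mount (keep below 15 N) nor touch it with the gripper; put the screwdriver back upright into the hole it came from, fully down, let go of it, and leave the other things alone.

Things in the scene. Friction and masses are not known exactly. Their poses are not given: they have to be found in the camera images.
- mount: fixed dark wooden display mount, board 260 (x) x 250 (y) x 15 mm high, origin at the centre of its underside. A closed red book (150 along x, 210 along y, top 60 mm above the table) is fixed on it, its near edge 45 mm to +x of the screw. A 26 mm post with the hold-down tongue and its slotted screw stands near the mount's -x edge
- screw (a point): centre of the top face of the brass slotted screw head on the post, 76 mm above the table, at (-100, 0, 76) mm in the mount's frame; it does not turn with the screw, its axes are the mount's. The head is 26 mm across; a straight slot 4.4 mm wide and 5 mm deep runs right across it. Pressed down, it gives up to 1.5 mm on a spring (4 N/mm). The slot's angle is not measured: it must be felt or seen
- pivot (a point): point on the screw's upright axis at the tongue's underside, 13 mm below screw. At the start the slot lies 0.1 to 1.5 rad counter-clockwise (from above) of the tongue's direction. Turned clockwise the screw first runs idle (friction 0.02 N m) until the slot is parallel with the tongue, then carries the tongue along (0.05 N m). Play is 1.6 rad: turned back by less, the tongue stays
- tongue (a joint): aluminium hold-down tongue, 14 mm wide, 4 mm thick, reaching 69 mm out from the screw's axis, 63 to 67 mm above the table. Angle in rad, growing clockwise from above. At 0 it points 0.9 rad counter-clockwise of the mount's +x, beside the book; at 0.9 it points along the mount's +x, squarely over the book's edge (wanted). Starts within 0.1 of 0; range -0.2 to 1.4; friction holds it
- handle (a point): centre of the flat screwdriver's yellow handle, half-way up, on its axis. Axes: z up the handle away from the blade, x along the blade's thickness, y along its width. Handle square, 26 x 26 mm, faces square to x and y, 60 mm long, black band; either pair of faces can be gripped. 100 to 160 g. Stands upright, handle's underside resting on the stand's top, turned up to 0.2 rad from the stand's axes
- tip (a point): middle of the screwdriver's blade edge, on its axis, 115 mm below the handle's centre. The blade is 14 mm wide (along y) and 2.6 mm thick (along x), the same for 20 mm up; above it a 10 mm round shank
- stand: fixed light wooden tool stand 150 (x) x 75 (y) x 100 mm high, origin at the centre of its underside, with two square holes 20 x 20 mm (21 mm with clearance), 92 mm deep, at x = -40 and +40 mm. One holds the yellow flat screwdriver, the other the blue-handled tool; which is which varies
- weight_a: small brass knob-topped paperweight, 38 mm across, 39 mm high, standing on the red book; leave alone
- weight_b: the same kind of brass paperweight, standing on the table; leave alone
- folder: white flat bone folder 150 x 22 x 5 mm lying on the table; leave alone
- brush: brush lying on the table; leave alone
- black_book: loose black book 130 x 190 x 30 mm with brass corners; leave alone
- cup: blue ceramic cup, 72 mm wide, 95 mm high; leave alone
- jar: closed jar, 60 mm wide, 75 mm high; leave alone
- awl: the other tool in the stand, same shape and size as the screwdriver but with a blue handle and a round 6 mm point; leave alone. Origin: centre of the underside of its handle
- driver: the flat screwdriver as a whole; origin at the centre of the underside of its yellow handle (30 mm below the handle's centre), same axes
There are look-alikes about, which are no part of the job. Of the things that look like the driver, the larger one is meant.

How it is judged:
On the way, in this order (a step that is already met when the one before it is completed fails the run):
1. the blade is seated in the screw's slot while the tongue is still beside the book (z of tip in the frame of screw below -0.0035 m and horizontal distance between tip and screw below 0.004 m and value of joint tongue below 0.3 rad), for 0.1 s.
2. with the blade in the slot, the tongue is turned over the edge of the book (z of tip in the frame of screw below -0.0035 m and horizontal distance between tip and screw below 0.004 m and value of joint tongue above 0.72 rad), for 0.1 s.
At the end, for the whole second after the job is handed in: The tongue stands squarely over the book's near edge (joint 0.9 rad, within 0.18, about 10 degrees); the yellow screwdriver stands at rest, upright within 0.1 rad, fully down in the hole it came from (handle centre within 8 mm of where it began), released (value of joint tongue between 0.72 and 1.08 rad and distance of handle from where it was at the start of the episode below 0.008 m and angle between handle's own z axis and vertical below 0.1 rad and linear speed of driver below 0.02 m/s and contact force between the fingers and driver below 0.1 N); the robot touches nothing.
It fails at once if the screwdriver presses on the mount, tongue or screw with more than 15 N (contact force between driver and mount above 15 N).
It fails at once if the arm or the fingers touch the mount, tongue, book or screw (contact force between any of the fingers, the arm and mount above 1 N).
It fails at once if another thing is moved by more than 20 mm (distance of any of weight_a, weight_b, folder, brush, black_book, cup, jar, awl from where it was at the start of the episode above 0.02 m).
It also fails if it takes over 72 s, if anything falls off the work surface, if the arm or the gripper's body presses on something with over 40 N, if the wrist force passes 120 N, or if a joint passes its speed limit or range.

## Working session

There is one attempt and no reset: what is moved stays moved. The work goes in short steps, Python scripts to look and compute and a tool call to move; the robot and the scene stay as the last step left them, time stands still between calls to the robot, and variables do not carry over. Pictures are saved under pics/ and viewed, at most 10 in all, crops included, and the job is handed in when it is done.

Besides the shell and the picture viewer there is one more tool, called after "Call:" as a command line: name --argument value ..., lists and objects as JSON in quotes. carry_out: Moves the arm, as the interface text tells. Its arguments: {"type":"object","properties":{"plan":{"type":"string"},"newtons":{"type":"number"}},"required":["plan"]}

```bash
mkdir -p pics; ls
python3 - <<'E'
from station import monitor,cams,env
import cv2,numpy as np
for n in("scene","top"):
    p,d=cams.camera(n);np.savez(f"{n}0.npz",p=p,d=d);cv2.imwrite(f"pics/{n}0.png",p[:,:,::-1]);print(cams.camera_model(n))
print(monitor.get_state(),env.tcp_to_grasp)
E
```

```text
pics
{'fx': 545.0510932008151, 'fy': 545.0510932008151, 'cx': 322.4484506125488, 'cy': 241.64833106252803, 'dist_coeffs': array([-0.02305185,  0.        ,  0.        ,  0.        ,  0.        ]), 'eye': array([ 1.24103797, -0.4528735 ,  1.09494111]), 'orientation': array([-2.45767703,  0.01691146,  0.97425925])}
{'fx': 620.8705027545031, 'fy': 620.8705027545031, 'cx': 321.09456956777325, 'cy': 223.4484247099888, 'dist_coeffs': array([-0.18651212,  0.        ,  0.        ,  0.        ,  0.        ]), 'eye': array([ 0.38037997, -0.02274748,  1.93729649]), 'orientation': array([-3.03377066e+00,  1.50433210e-03, -1.55309079e+00])}
{'clock': 0.1, 'joint_positions': array([-1.32889273,  0.3217724 , -0.0700864 ,  1.45151842,  0.02258418,
        1.37084379, -0.05688058]), 'qvel': array([-7.74948278e-05, -2.88364483e-03, -9.59149207e-04, -2.77254105e-03,
       -1.82251766e-03,  1.75652331e-03, -3.66102963e-04]), 'tau': array([-1.80027660e-04, -4.94881546e+01, -3.84157095e-01, -3.15207303e+01,
        1.29971397e-02,  7.51762855e-03,  1.54323999e-05]), 'ee_pos': array([0.14672667, 0.63272831, 0.23033498]), 'ee_rot': array([-3.13983918e+00,  7.76523961e-05,  2.91383407e+00]), 'force': array([ 0.55203375, -0.04459503, -0.47001363]), 'ft_torque': array([ 0.05912059, -0.00029507,  0.00174076]), 'gripper_force': 0.0, 'grip_width': 1.0006105971005637} 0.0187
```

View pics/scene0.png

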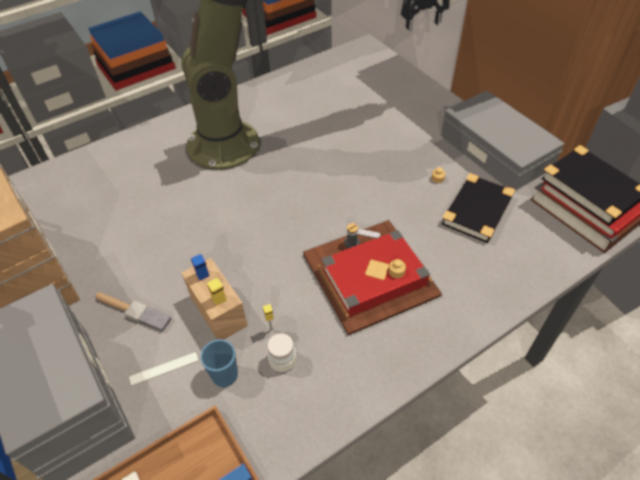

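View pics/top0.png

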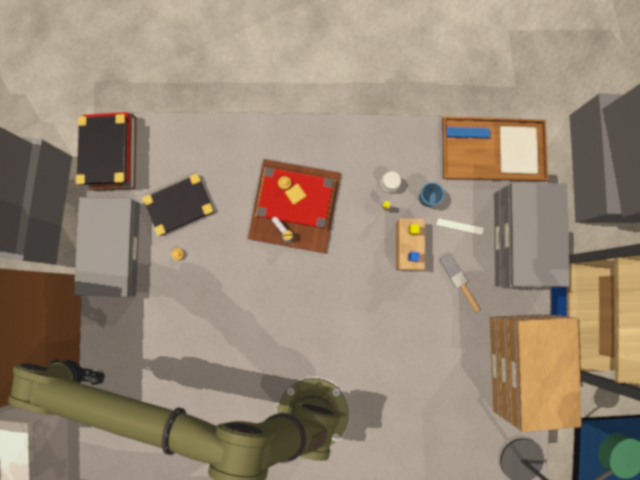

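Both views show the mount with the red book (top ~(295,200)), with its screw near (288,235) and the tongue pointing up-left. The large yellow handle is in the stand at top (415,229), the blue awl at (415,257), and a small yellow look-alike at (387,204).

```bash
cat > h.py <<'E'
import numpy as np,cv2
from scipy.spatial.transform import Rotation as R
from station import monitor,cams,env
def cast(n,px,z):
    m=cams.camera_model(n);K=np.array([[m['fx'],0,m['cx']],[0,m['fy'],m['cy']],[0,0,1]])
    u=cv2.undistortPoints(np.float64(px).reshape(-1,1,2),K,m['dist_coeffs'])[:,0]
    d=R.from_euler('xyz',m['orientation']).apply(np.c_[u,np.ones(len(u))])
    e=m['eye'];return e+d*((z-e[2])/d[:,2])[:,None]
def proj(n,P):
    m=cams.camera_model(n);K=np.array([[m['fx'],0,m['cx']],[0,m['fy'],m['cy']],[0,0,1]])
    r=R.from_euler('xyz',m['orientation']).inv();p=np.atleast_2d(P)
    return cv2.projectPoints(np.float64(p),r.as_rotvec(),-r.apply(m['eye']),K,m['dist_coeffs'])[0][:,0]
def blobs(p,lo,hi,amin=15):
    h=cv2.cvtColor(p,cv2.COLOR_RGB2HSV);k=cv2.inRange(h,np.array(lo),np.array(hi))
    c,_=cv2.findContours(k,cv2.RETR_EXTERNAL,cv2.CHAIN_APPROX_NONE)
    return [x for x in c if cv2.contourArea(x)>amin],k
E
python3 - <<'E'
from h import *
np.set_printoptions(precision=4,suppress=True)
cr=[]
for n in("scene","top"):
    p=np.load(f"{n}0.npz")['p']
    for nm,lo,hi,z,a in(("yellow",(22,150,120),(34,255,255),.16,8),("blue",(108,150,60),(125,255,255),.16,15),("red",(0,180,80),(6,255,255),.06,500),("red2",(174,180,80),(180,255,255),.06,500)):
        for c in blobs(p,lo,hi,a)[0]:
            r=cv2.minAreaRect(c);w=cast(n,cv2.boxPoints(r),z)
            print(n,nm,np.round(r[0],1),np.round(r[1],1),'ctr',w.mean(0)[:2],'yaw',np.arctan2(*(w[1]-w[0])[[1,0]]),'len',np.linalg.norm(w[1]-w[0]),np.linalg.norm(w[2]-w[1]))
T=np.load("top0.npz")['p'];S=np.load("scene0.npz")['p']
f=lambda im,x,y,s,k:cv2.resize(im[y:y+s,x:x+s],None,fx=k,fy=k,interpolation=cv2.INTER_CUBIC)
g=np.vstack([np.hstack([f(T,245,155,100,3),f(T,375,185,75,4)]),np.hstack([f(S,320,205,75,4),f(S,180,245,75,4)])])
cv2.imwrite("pics/crop.png",g[:,:,::-1])
E
```

```text
scene yellow [268.6 315. ] [8.  5.6] ctr [ 0.6963 -0.2322] yaw 1.254024556690784 len 0.011138665240389933 0.018812017599369797
scene yellow [218.7 296.9] [10.3 11.2] ctr [ 0.6005 -0.2947] yaw 1.538808875106286 len 0.022811943699460085 0.02583128455713136
scene yellow [215.2 289.1] [ 5.3 12. ] ctr [ 0.5792 -0.2918] yaw 1.064769401440541 len 0.024951513310320965 0.013526101783985178
scene blue [  3.1 461.7] [39.5 11.5] ctr [ 0.6887 -0.7525] yaw 1.30464973868905 len 0.018272254612912008 0.07590114063402988
scene blue [200.6 267.9] [18.4  9.7] ctr [ 0.5115 -0.2925] yaw 1.458329569959222 len 0.0205277453289819 0.05046065684653896
scene red [376.8 270.5] [63.7 87.2] ctr [0.6753 0.0656] yaw 1.4419427917767789 len 0.22676675857901848 0.18393257704334762
top yellow [160.4 229.2] [8.2 5.7] ctr [0.5476 0.4514] yaw -1.2349207210276885 len 0.01688760400647894 0.024331439337144902
top yellow [414.  228.5] [ 9. 10.] ctr [ 0.5627 -0.2852] yaw -1.5533027834517144 len 0.029145913333612158 0.026140016340757386
top yellow [207.  208.5] [8.5 7.9] ctr [0.6106 0.3157] yaw -1.232494905481446 len 0.023133023
[... 560 characters left out ...]
tr [0.694  0.7066] yaw -1.5659749540769308 len 0.022405891309831408 0.024374778595774776
top yellow [118.5 177. ] [8. 7.] ctr [0.7009 0.5874] yaw -1.5641327450457165 len 0.02175370495712142 0.02415813900647172
top yellow [ 81.5 121. ] [6. 5.] ctr [0.8734 0.7178] yaw -1.5817605778021728 len 0.016283571819719508 0.018970679919320516
top yellow [119.1 118.6] [6.1 6.8] ctr [0.88   0.5979] yaw -1.3297173958703274 len 0.021041419076281397 0.01936595185516235
top blue [558.5 301. ] [26. 13.] ctr [ 0.3562 -0.7169] yaw -1.569402253292011 len 0.04057269778390421 0.0763159429709339
top red [294.8 197.8] [69.  51.5] ctr [0.6615 0.0657] yaw -0.14873149442438705 len 0.15953196347186893 0.21252962781886575
```

View pics/crop.png

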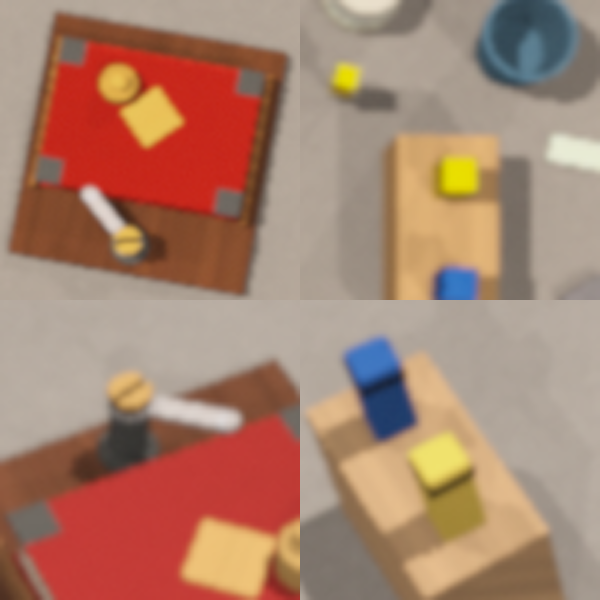

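The crops show the screw head at top px ≈(287,235) with a dark slot lying nearly along world y (about 1.74 rad), and the tongue pointing up-left. That puts the slot roughly 1 rad counter-clockwise of the tongue. Next I use depth to segment by height.

```bash
cat >> h.py <<'E'
def cloud(n,d):
    m=cams.camera_model(n);K=np.array([[m['fx'],0,m['cx']],[0,m['fy'],m['cy']],[0,0,1]])
    v,u=np.mgrid[:480,:640];px=np.stack([u,v],-1).reshape(-1,1,2).astype(float)
    q=cv2.undistortPoints(px,K,m['dist_coeffs'])[:,0];q=np.c_[q,np.ones(len(q))]*d.reshape(-1,1)
    return (R.from_euler('xyz',m['orientation']).apply(q)+m['eye']).reshape(480,640,3)
def rect(P):
    r=cv2.minAreaRect(P[:,:2].astype(np.float32)*1000);return np.round(r[0],1),np.round(r[1],1),round(r[2],1)
E
python3 - <<'E'
from h import *
np.set_printoptions(precision=4,suppress=True)
for n in("scene","top"):
    a=np.load(f"{n}0.npz");C=cloud(n,a['d']);p=a['p'];X,Y,Z=C[...,0],C[...,1],C[...,2]
    h=cv2.cvtColor(p,cv2.COLOR_RGB2HSV).astype(int)
    def sel(nm,x,y,z,e=True):
        k=(abs(X-x[0])<x[1])&(abs(Y-y[0])<y[1])&(Z>z[0])&(Z<z[1])&e;P=C[k]
        if len(P)>3:print(n,nm,len(P),P.mean(0),(P[:,:2].min(0)+P[:,:2].max(0))/2,*rect(P))
    sel("ytop",(.565,.04),(-.287,.04),(.153,.17))
    sel("btop",(.49,.035),(-.287,.04),(.153,.17))
    sel("stand",(.53,.12),(-.287,.08),(.094,.106))
    sel("screw",(.535,.05),(.08,.06),(.070,.085))
    sel("tongue",(.56,.06),(.1,.06),(.061,.085))
    sel("board",(.64,.2),(.06,.2),(.008,.022))
    sel("book",(.66,.15),(.06,.15),(.052,.066))
p=np.load("top0.npz")['p']
# screw brass blob / book / slot
g=cv2.cvtColor(p,cv2.COLOR_RGB2GRAY)[226:245,278:300];print(g)
for nm,z,px in (("screw",.076,[[287.3,235]]),):print(cast("top",px,z))
print(cast("scene",[[352.5,227.5]],.076))
E
```

```text
scene ytop 142 [ 0.5675 -0.2877  0.1585] [ 0.5661 -0.2877] [ 566.1 -287.7] [27.1 26.2] 0.5
scene btop 131 [ 0.4877 -0.2879  0.1585] [ 0.4853 -0.2876] [ 485.3 -287.5] [26.  30.8] 86.6
scene stand 1479 [ 0.537  -0.2883  0.0992] [ 0.5486 -0.2844] [ 548.5 -283.6] [154.8 201.3] 89.5
scene screw 86 [0.5483 0.0853 0.0747] [0.5585 0.0911] [559.2  89.7] [54.1 30.5] 14.5
scene tongue 318 [0.5775 0.0968 0.0672] [0.5769 0.0998] [576.8  99.8] [ 86.2 115.9] 0.1
scene board 3209 [0.665  0.0406 0.0149] [0.6453 0.088 ] [651.9 105.5] [326.4 264.8] 80.7
scene book 4561 [0.6662 0.0616 0.0596] [0.6507 0.0659] [644.2  70.3] [212.8 199.2] 80.8
top ytop 79 [ 0.5634 -0.285   0.1597] [ 0.5632 -0.2845] [ 563.2 -284.5] [26.1 25.8] 89.0
top btop 75 [ 0.4838 -0.286   0.1594] [ 0.4835 -0.2875] [ 483.4 -287.5] [27.1 23.4] 89.8
top stand 888 [ 0.525  -0.2854  0.0999] [ 0.5488 -0.287 ] [ 548.5 -285.9] [155.7 200.6] 89.4
top screw 62 [0.5487 0.0889 0.0759] [0.5569 0.0968] [557.8  97.9] [64.3 23.7] 47.4
top tongue 272 [0.5831 0.0955 0.0675] [0.576 0.1  ] [575.8  99.8] [ 87.3 116.4] 0.4
top board 2909 [0.6186 0.065  0.0
[... 1257 characters left out ...]
[ 89  89  88  93 112 143 169 183 185 184 180 172 153 122  89  70  65  59
   56  54  55  60]
 [ 89  89  87  89 101 124 148 162 164 160 155 144 119  91  72  65  63  59
   57  57  57  61]
 [ 90  89  88  87  93 106 118 130 132 128 122 110  92  79  70  64  62  61
   60  59  61  65]
 [ 90  88  86  86  89  93 100 104 107 105 102  98  91  83  74  70  67  65
   66  69  70  74]
 [ 90  88  85  86  87  89  91  92  95  96  96  96  94  88  84  83  78  76
   78  82  84  85]
 [ 93  89  86  86  87  88  88  88  89  88  87  90  91  91  92  94  91  87
   87  89  90  90]
 [111 103  96  93  93  91  91  88  86  85  85  87  91  93  97  97  95  92
   91  91  92  92]]
[[0.545  0.0848 0.076 ]]
[[0.5494 0.0854 0.076 ]]
```

Call:
carry_out --plan "0.2 0 0 -0.02 0 0 -10; 0.2 0 0 -0.02 0 0 -3; 0.2 -0.044 -0.042 0 0 0 0; 0.2 -0.044 -0.042 0 0 0 0; 0.2 -0.044 -0.042 0 0 0 0; 0.2 -0.044 -0.042 0 0 0 0; 0.2 -0.044 -0.042 0 0 0 0; 0.2 -0.044 -0.042 0 0 0 0" --newtons 60

```text
clock: 1.1
ee_pos: [0.4116, 0.3793, 0.271]
ee_rot: [-3.142, -0.0, 3.141]
force: [0.4, 0.8, -0.2]
grip_width: 0.599
gripper_force: 0.0
```

Call:
carry_out --plan "0.2 -0.044 -0.042 0 0 0 0; 0.2 -0.044 -0.042 0 0 0 0; 0.2 -0.007 -0.058 0 0 0 0; 0.2 -0.007 -0.058 0 0 0 0; 0.2 -0.007 -0.058 0 0 0 0; 0.2 -0.007 -0.058 0 0 0 0; 0.2 -0.007 -0.058 0 0 0 0; 0.2 -0.007 -0.058 0 0 0 0"

```text
clock: 2.1
ee_pos: [0.5399, -0.0529, 0.2711]
ee_rot: [3.141, -0.0, 3.141]
force: [0.6, -0.0, 0.1]
grip_width: 0.597
gripper_force: 0.0
```

Call:
carry_out --plan "0.2 -0.007 -0.058 0 0 0 0; 0.2 -0.007 -0.058 0 0 0 0; 0.2 -0.007 -0.058 0 0 0 0; 0.2 0 0 0 0 0 0; 0.2 0 0 0 0 0 0"

```text
clock: 2.72
ee_pos: [0.5609, -0.2245, 0.2707]
ee_rot: [3.141, -0.001, 3.141]
force: [0.1, 0.8, -0.4]
grip_width: 0.601
gripper_force: 0.0
```

Call:
carry_out --plan "0.2 -0.004 -0.0615 0 0 0 0; 0.2 0 0 0.05 0 0 0; 0.2 0 0 0.04 0 0 0; 0.2 0 0 0 0 0 0"

```text
clock: 3.22
ee_pos: [0.5638, -0.2829, 0.1779]
ee_rot: [3.138, -0.006, -3.139]
force: [-0.5, 0.3, 0.1]
grip_width: 0.6
gripper_force: 0.0
```

Run:
```python
from h import *
p,d=cams.camera("scene");s=monitor.get_state();print(s['ee_pos'],proj("scene",s['ee_pos']))
q,d2=cams.camera("top")
f=lambda im,x,y:cv2.resize(im[y:y+100,x:x+100],None,fx=4,fy=4,interpolation=cv2.INTER_CUBIC)
cv2.imwrite("pics/c2.png",np.hstack([f(p,165,220),f(q,365,180)])[:,:,::-1])
```

```text
[ 0.56514944 -0.2842021   0.18064649] [[213.69930586 277.13704444]]
```

View pics/c2.png

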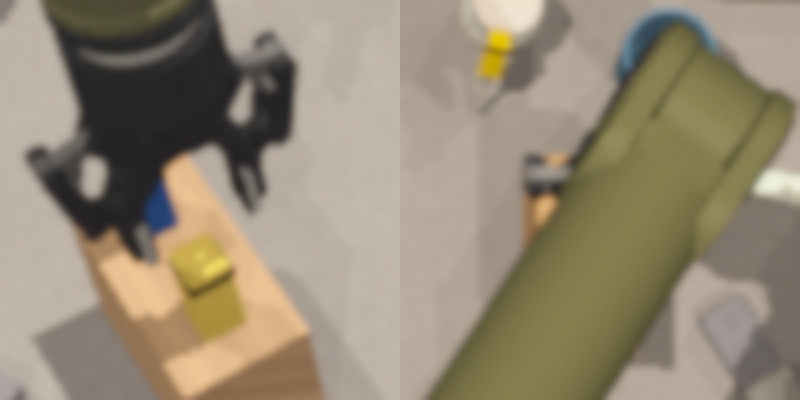

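The fingers straddle the yellow handle: the scene view has tips at (202,285) and (228,272), with the handle top between and slightly below at (216,285). I'll go down and grip.

Call:
carry_out --plan "0.2 0 0 0.04 0 0 0; 0.2 0 0 0.024 0 0 0; 0.2 0 0 0 0 0 0; -1 0 0 0 0 0 0; -1 0 0 0 0 0 0; -1 0 0 0 0 0 0; -1 0 0 0 0 0 0; -1 0 0 0 0 0 0" --newtons 50

```text
clock: 4.32
ee_pos: [0.5666, -0.2872, 0.12]
ee_rot: [-3.141, 0.004, 3.141]
force: [0.8, 0.2, 7.5]
grip_width: 0.299
gripper_force: 49.7
```

Run:
```python
from h import *
s=monitor.get_state();print({k:np.round(s[k],4) for k in('clock','ee_pos','ee_rot','force','ft_torque','grip_width','gripper_force','joint_positions')})
```

```text
{'clock': np.float64(4.325), 'ee_pos': array([ 0.5666, -0.2872,  0.12  ]), 'ee_rot': array([-3.1406,  0.0043,  3.1409]), 'force': array([0.7869, 0.176 , 7.5248]), 'ft_torque': array([0.183 , 0.047 , 0.0016]), 'grip_width': np.float64(0.299), 'gripper_force': np.float64(49.6858), 'joint_positions': array([-0.0801,  0.4123,  0.6433,  1.649 , -0.2662,  1.1648,  2.1981])}
```

Call:
carry_out --plan "-1 0 0 -0.015 0 0 0; -1 0 0 -0.03 0 0 0; -1 0 0 -0.03 0 0 0; -1 0 0 -0.03 0 0 0; -1 0 0 -0.03 0 0 0; -1 0 0 -0.02 0 0 0; -1 0 0 0 0 0 0; -1 0 0 0 0 0 0"

```text
clock: 5.32
ee_pos: [0.5645, -0.2863, 0.271]
ee_rot: [3.141, -0.002, 3.141]
force: [-1.1, 0.3, -1.6]
grip_width: 0.298
gripper_force: 49.2
```

Run:
```python
from h import *
np.set_printoptions(precision=4,suppress=True)
print("slot",[np.arctan2(*(b-a)[[1,0]]) for a,b in [cast("top",[[290,234.45],[283,235.3]],.076)]])
s=monitor.get_state();print({k:np.round(s[k],4) for k in('clock','ee_pos','ee_rot','force','ft_torque')})
for n in("scene","top"):
    p,d=cams.camera(n);np.savez(n+"1.npz",p=p,d=d)
    cv2.imwrite("pics/%s1.png"%n,p[:,:,::-1])
a=np.load("scene1.npz")['p'];u,v=proj("scene",s['ee_pos']-[0,0,.06])[0].astype(int);print(u,v,proj("scene",s['ee_pos']-[0,0,.105]))
cv2.imwrite("pics/c3.png",cv2.resize(a[v-50:v+50,u-50:u+50],None,fx=6,fy=6,interpolation=cv2.INTER_CUBIC)[:,:,::-1])
```

```text
slot [np.float64(1.7099928195051306)]
{'clock': np.float64(5.325), 'ee_pos': array([ 0.5645, -0.2863,  0.271 ]), 'ee_rot': array([ 3.1407, -0.0018,  3.1407]), 'force': array([-1.0611,  0.3486, -1.6285]), 'ft_torque': array([ 0.0255, -0.0048,  0.0265])}
210 268 [[213.8648 281.455 ]]
```

View pics/c3.png

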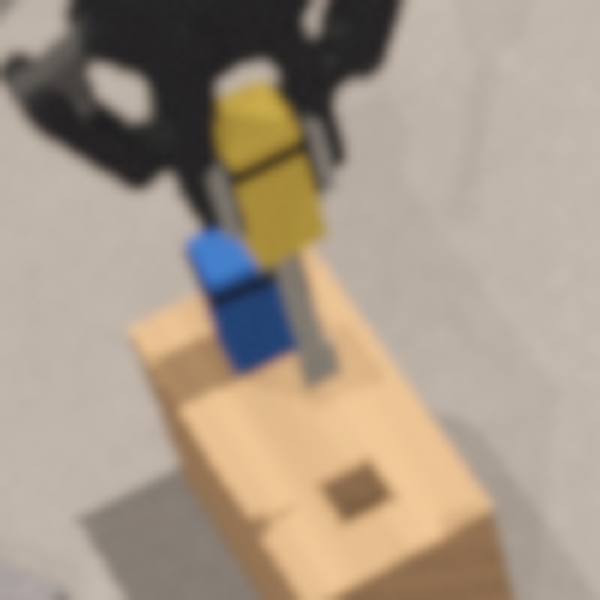

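The driver is held straight, with its blade edge at px (213.5,281), which is the projected spot. I carry it to the screw.

Call:
carry_out --plan "-1 0.002 0.053 0 0 0 0; -1 0.002 0.053 0 0 0 0; -1 0.002 0.053 0 0 0 0; -1 0.002 0.053 0 0 0 0; -1 0.002 0.053 0 0 0 0; -1 0.003 0.053 0 0 0 0; -1 0.003 0.054 0 0 0 0; -1 0 0 0.04 0 0 -8"

```text
clock: 6.42
ee_pos: [0.5502, 0.0925, 0.2335]
ee_rot: [3.138, 0.005, -2.99]
force: [-0.2, 0.3, -2.2]
grip_width: 0.299
gripper_force: 49.9
```

Call:
carry_out --plan "-1 0 0 0.03 0 0 0; -1 0 0 0 0 0 0; -1 0 0 0 0 0 0; -1 0 0 0 0 0 0"

```text
clock: 6.92
ee_pos: [0.5503, 0.0853, 0.2039]
ee_rot: [3.141, 0.003, -3.003]
force: [-0.2, -0.1, -1.5]
grip_width: 0.301
gripper_force: 49.7
```

Run:
```python
from h import *
np.set_printoptions(precision=4,suppress=True)
print("hole",cast("scene",[[219.1,299.3]],.1),"screw",cast("scene",[[352.4,227.4]],.076))
s=monitor.get_state();print({k:np.round(s[k],4) for k in('clock','ee_pos','ee_rot','force','ft_torque')})
p,d=cams.camera("scene");t=proj("scene",s['ee_pos']-[0,0,.105]);print(t)
cv2.imwrite("pics/c4.png",cv2.resize(p[180:255,320:395],None,fx=8,fy=8,interpolation=cv2.INTER_CUBIC)[:,:,::-1])
```

```text
hole [[ 0.5655 -0.2867  0.1   ]] screw [[0.5489 0.0854 0.076 ]]
{'clock': np.float64(6.925), 'ee_pos': array([0.5503, 0.0853, 0.2039]), 'ee_rot': array([ 3.1411,  0.0026, -3.0033]), 'force': array([-0.2035, -0.1472, -1.5072]), 'ft_torque': array([-0.077 ,  0.0217,  0.0294])}
[[352.9322 221.6195]]
```

View pics/c4.png

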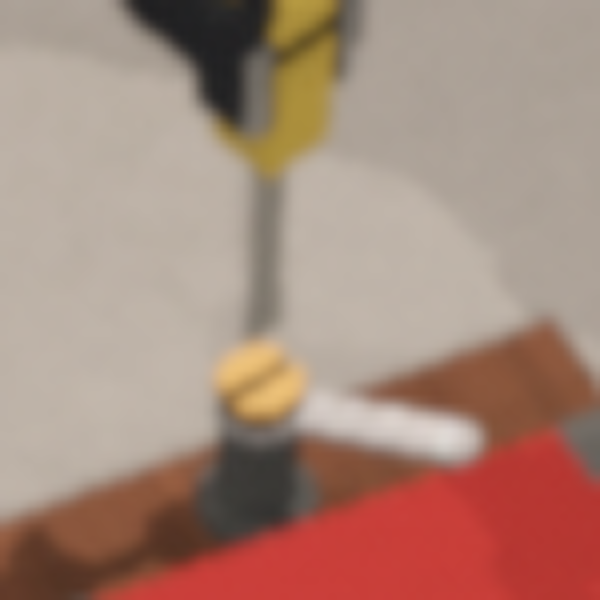

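The blade edge at (352,221) hovers just above the screw centre at (352,227), with the blade roughly parallel to the slot. I lower it in small steps.

Call:
carry_out --plan "-1 0.0015 0 0.012 0 0 0; -1 0 0 0.006 0 0 0; -1 0 0 0 0 0 0; -1 0 0 0 0 0 0; -1 0 0 0.003 0 0 0; -1 0 0 0 0 0 0; -1 0 0 0.002 0 0 0; -1 0 0 0 0 0 0"

```text
clock: 7.98
ee_pos: [0.5481, 0.0852, 0.1798]
ee_rot: [3.141, 0.001, -3.003]
force: [-0.1, 0.3, 2.0]
grip_width: 0.299
gripper_force: 50.1
```

Call:
carry_out --plan "-1 0.0007 0 0 0 0 0; -1 0.0007 0 0 0 0 0; -1 0 0 0 0 0 0"

```text
clock: 8.35
ee_pos: [0.5472, 0.0851, 0.1799]
ee_rot: [3.141, 0.002, -3.003]
force: [1.1, 0.3, 1.3]
grip_width: 0.301
gripper_force: 50.2
```

Call:
carry_out --plan "-1 -0.0007 0 0 0 0 0; -1 -0.0007 0 0 0 0 0; -1 -0.0007 0 0 0 0 0; -1 0 0 0 0 0 0"

```text
clock: 8.85
ee_pos: [0.5482, 0.0852, 0.1792]
ee_rot: [3.142, -0.001, -3.003]
force: [-0.8, -0.6, 3.0]
grip_width: 0.298
gripper_force: 50.3
```

Call:
carry_out --plan "-1 -0.0006 0 0 0 0 0; -1 -0.0006 0 0 0 0 0; -1 0 0 0 0 0 0"

```text
clock: 9.22
ee_pos: [0.5492, 0.0853, 0.1785]
ee_rot: [-3.141, -0.001, -3.003]
force: [0.4, -0.2, -1.1]
grip_width: 0.299
gripper_force: 49.9
```

Call:
carry_out --plan "-1 0 0 0.002 0 0 0; -1 0 0 0 0 0 0; -1 0 0 0.001 0 0 0; -1 0 0 0 0 0 0"

```text
clock: 9.72
ee_pos: [0.5497, 0.0854, 0.1763]
ee_rot: [3.142, -0.0, -3.003]
force: [0.3, -0.2, -1.4]
grip_width: 0.299
gripper_force: 49.9
```

Call:
carry_out --plan "-1 0 0 0.0015 0 0 0; -1 0 0 0 0 0 0; -1 0 0 0.001 0 0 0; -1 0 0 0 0 0 0; -1 0 0 0 0 0 0"

```text
clock: 10.35
ee_pos: [0.55, 0.0855, 0.1743]
ee_rot: [3.141, 0.001, -3.003]
force: [-2.0, 0.4, 6.1]
grip_width: 0.303
gripper_force: 50.4
```

The blade is seated in the slot, with tip z about 0.070. I ease the pressure and turn clockwise.

Call:
carry_out --plan "-1 0 0 -0.0013 0 0 0; -1 0 0 0 0 0 6; -1 0 0 0 0 0 6; -1 0 0 0 0 0 6; -1 0 0 0 0 0 6; -1 0 0 0 0 0 6; -1 0 0 0 0 0 0"

```text
clock: 11.22
ee_pos: [0.5493, 0.0847, 0.1748]
ee_rot: [-3.14, -0.001, 2.758]
force: [-1.5, -1.8, 2.5]
grip_width: 0.3
gripper_force: 50.4
```

```bash
cat > st.py <<'E'
from h import *
s=monitor.get_state();print({k:np.round(s[k],4) for k in('clock','ee_pos','ee_rot','force','ft_torque','joint_positions')})
E
python3 st.py
```

```text
{'clock': np.float64(11.225), 'ee_pos': array([0.5493, 0.0847, 0.1748]), 'ee_rot': array([-3.1401e+00, -7.0000e-04,  2.7576e+00]), 'force': array([-1.4826, -1.8008,  2.5156]), 'ft_torque': array([-0.534 ,  0.6055,  0.0166]), 'joint_positions': array([-0.6307,  0.1634,  0.4761,  1.7788, -0.0785,  1.2196,  1.0539])}
```

Call:
carry_out --plan "-1 0.0003 -0.0006 -0.0004 0 0 6; -1 0 0 0 0 0 6; -1 0 0 0 0 0 6; -1 0 0 0 0 0 6; -1 0 0 0 0 0 6; -1 0 0 0 0 0 6; -1 0 0 0 0 0 0"

```text
clock: 12.1
ee_pos: [0.5484, 0.0842, 0.175]
ee_rot: [-3.139, -0.0, 2.131]
force: [-2.5, -1.6, 2.4]
grip_width: 0.298
gripper_force: 50.3
```

```bash
python3 st.py
```

```text
{'clock': np.float64(12.1), 'ee_pos': array([0.5484, 0.0842, 0.175 ]), 'ee_rot': array([-3.1391e+00, -1.0000e-04,  2.1308e+00]), 'force': array([-2.5175, -1.5513,  2.4413]), 'ft_torque': array([-6.980e-01,  9.476e-01, -9.000e-04]), 'joint_positions': array([-0.6793,  0.1648,  0.5311,  1.7817, -0.0876,  1.221 ,  0.4361])}
```

Call:
carry_out --plan "-1 0 -0.001 -0.0003 0 0 6; -1 0 0 0 0 0 6; -1 0 0 0 0 0 6; -1 0 0 0 0 0 6; -1 0 0 0 0 0 6; -1 0 0 0 0 0 6; -1 0 0 0 0 0 5; -1 0 0 0 0 0 0"

```text
clock: 13.1
ee_pos: [0.5471, 0.0842, 0.1751]
ee_rot: [-3.139, 0.001, 1.416]
force: [-4.3, -2.2, 1.9]
grip_width: 0.296
gripper_force: 50.2
```

```bash
python3 st.py
python3 - <<'E'
from h import *
p,d=cams.camera("scene");q,_=cams.camera("top")
cv2.imwrite("pics/c5.png",np.hstack([cv2.resize(a[y:y+75,x:x+75],None,fx=5,fy=5,interpolation=cv2.INTER_CUBIC) for a,x,y in((p,320,190),(q,250,180))])[:,:,::-1])
E
```

```text
{'clock': np.float64(13.1), 'ee_pos': array([0.5471, 0.0842, 0.1751]), 'ee_rot': array([-3.1387e+00,  1.2000e-03,  1.4163e+00]), 'force': array([-4.3257, -2.2257,  1.9131]), 'ft_torque': array([-0.6304,  1.4832,  0.0177]), 'joint_positions': array([-0.7373,  0.1669,  0.596 ,  1.7856, -0.0991,  1.2222, -0.2681])}
```

View pics/c5.png

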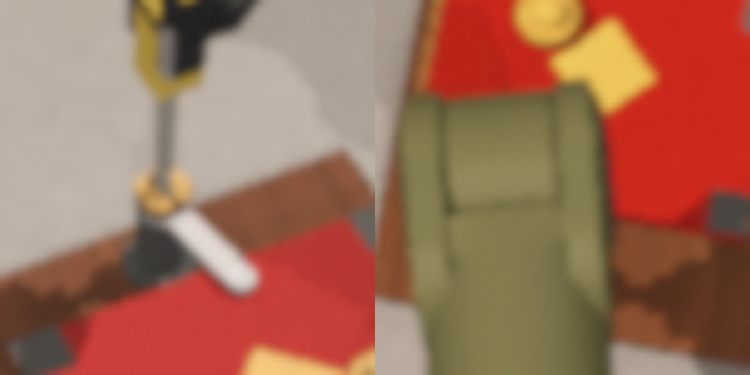

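Run:
```python
from h import *
w=cast("scene",[[356-.4+.0,234-.0],[368,246-.4]],.067);v=w[1]-w[0];print(w,np.arctan2(v[1],v[0])+.163)
p,d=cams.camera("scene")
h=cv2.cvtColor(p,cv2.COLOR_RGB2HSV);k=((h[...,1]<40)&(h[...,2]>150)).astype(np.uint8);k[:, :354]=0;k[:,376:]=0;k[:229]=0;k[251:]=0
ys,xs=np.nonzero(k);print(len(xs))
C=cast("scene",np.c_[xs,ys],.067)
m=C.mean(0);u,S,V=np.linalg.svd(C-m);print(m,S/np.sqrt(len(xs)),"fit tongue joint",-(np.arctan(V[0,1]/V[0,0]))-.163+.9, C[:,0].max())
print("from axis",.9-(np.arctan2(m[1]-.0852,m[0]-.5487)+.163))
```

```text
[[0.56461506 0.08398268 0.067     ]
 [0.61121622 0.08680576 0.067     ]] 0.2235057081364567
109
[0.58695422 0.08626172 0.067     ] [1.56976585e-02 4.30898803e-03 1.38777878e-17] fit tongue joint 0.7257570295757239 0.6160450019031524
from axis 0.7092528104299648
```

Tongue is at about 0.70 rad, so I need about 11° more.

Call:
carry_out --plan "-1 -0.0005 -0.001 -0.0003 0 0 4; -1 0 0 0 0 0 4; -1 0 0 0 0 0 3; -1 0 0 0 0 0 0; -1 0 0 0 0 0 0"

```text
clock: 13.88
ee_pos: [0.5466, 0.0842, 0.1756]
ee_rot: [-3.14, 0.001, 1.223]
force: [-5.3, -1.7, 0.1]
grip_width: 0.298
gripper_force: 50.0
```

```bash
python3 st.py
cat > tg.py <<'E'
from h import *
p,d=cams.camera("scene")
h=cv2.cvtColor(p,cv2.COLOR_RGB2HSV);k=((h[...,1]<40)&(h[...,2]>150)).astype(np.uint8);k[:, :354]=0;k[:,376:]=0;k[:229]=0;k[256:]=0
n,l,st,_=cv2.connectedComponentsWithStats(k);k=l==1+np.argmax(st[1:,4])
ys,xs=np.nonzero(k);C=cast("scene",np.c_[xs,ys],.067);m=C.mean(0);V=np.linalg.svd(C-m)[2]
print(len(xs),st[1:].tolist(),"fit",.9-.163-np.arctan(V[0,1]/V[0,0]),"axis",.9-.163-np.arctan2(m[1]-.0852,m[0]-.5487),C[:,0].max())
E
python3 tg.py
```

```text
{'clock': np.float64(13.875), 'ee_pos': array([0.5466, 0.0842, 0.1756]), 'ee_rot': array([-3.1400e+00,  7.0000e-04,  1.2231e+00]), 'force': array([-5.2948, -1.7053,  0.1045]), 'ft_torque': array([-0.4499,  1.5761,  0.063 ]), 'joint_positions': array([-0.7539,  0.1653,  0.6138,  1.7878, -0.1012,  1.2216, -0.4593])}
106 [[354, 232, 13, 18, 106]] fit 0.9284762816376934 axis 0.8987286610576279 0.6154439556201129
```

Tongue reads about 0.9. I relax the twist and lift out.

Call:
carry_out --plan "-1 0 0 0 0 0 -4; -1 0 0 0 0 0 0; -1 0 0 -0.004 0 0 0; -1 0 0 -0.008 0 0 0; -1 0 0 -0.03 0 0 0; -1 0 0 -0.04 0 0 0; -1 0 0 -0.02 0 0 0; -1 0 0 0 0 0 0"

```text
clock: 14.92
ee_pos: [0.5488, 0.0848, 0.2806]
ee_rot: [3.137, -0.004, 1.291]
force: [-0.3, 0.6, -2.0]
grip_width: 0.294
gripper_force: 49.9
```

```bash
python3 st.py; python3 tg.py
```

```text
{'clock': np.float64(14.925), 'ee_pos': array([0.5488, 0.0848, 0.2806]), 'ee_rot': array([ 3.1373, -0.0038,  1.2909]), 'force': array([-0.3014,  0.6219, -2.0268]), 'ft_torque': array([-0.0644,  0.0156, -0.0006]), 'joint_positions': array([-0.7657,  0.0964,  0.6118,  1.6391, -0.0576,  1.4182, -0.4275])}
106 [[354, 232, 13, 18, 106]] fit 0.9284762816376934 axis 0.8987286610576279 0.6154439556201129
```

Call:
carry_out --plan "-1 0 0 0 0 0 -10; -1 0 0 0 0 0 -10; -1 0 0 0 0 0 -10; -1 0 0 0 0 0 -10; -1 0 0 0 0 0 -10; -1 0 0 0 0 0 -10; -1 0 0 0 0 0 -10; -1 0 0 0 0 0 -10"

```text
clock: 15.98
ee_pos: [0.5467, 0.0843, 0.2766]
ee_rot: [-3.14, -0.002, 2.693]
force: [0.1, -0.6, -1.3]
grip_width: 0.297
gripper_force: 49.8
```

Call:
carry_out --plan "-1 0 0 0 0 0 -10; -1 0 0 0 0 0 -10; -1 0 0 0 0 0 -6; -1 0 0 0 0 0 0; -1 0 0 0 0 0 0"

```text
clock: 16.6
ee_pos: [0.547, 0.0842, 0.2774]
ee_rot: [-3.141, -0.001, 3.139]
force: [0.5, -0.4, -1.3]
grip_width: 0.297
gripper_force: 49.8
```

```bash
python3 st.py
```

```text
{'clock': np.float64(16.6), 'ee_pos': array([0.547 , 0.0842, 0.2774]), 'ee_rot': array([-3.1414e+00, -9.0000e-04,  3.1391e+00]), 'force': array([ 0.4759, -0.4454, -1.2932]), 'ft_torque': array([-0.0318, -0.0679, -0.0078]), 'joint_positions': array([-0.676 ,  0.096 ,  0.5139,  1.6406, -0.0476,  1.4185,  1.4114])}
```

Call:
carry_out --plan "-1 -0.0026 -0.053 0 0 0 0; -1 -0.0026 -0.053 0 0 0 0; -1 -0.0026 -0.053 0 0 0 0; -1 -0.0026 -0.053 0 0 0 0; -1 -0.0026 -0.053 0 0 0 0; -1 -0.0025 -0.053 0 0 0 0; -1 -0.0025 -0.0527 0.004 0 0 0; -1 0 0 0 0 0 0"

```text
clock: 17.6
ee_pos: [0.5625, -0.2926, 0.2733]
ee_rot: [-3.138, -0.002, 3.13]
force: [-0.2, 0.4, -1.6]
grip_width: 0.301
gripper_force: 50.0
```

Call:
carry_out --plan "-1 0 0 0.02 0 0 0; -1 0 0 0.01 0 0 0; -1 0 0 0 0 0 0; -1 0 0 0 0 0 0"

```text
clock: 18.1
ee_pos: [0.5654, -0.2858, 0.2444]
ee_rot: [3.141, 0.001, -3.141]
force: [-0.4, 0.2, -1.2]
grip_width: 0.297
gripper_force: 50.1
```

```bash
python3 st.py
python3 - <<'E'
from h import *
p,d=cams.camera("scene");s=monitor.get_state();print(proj("scene",s['ee_pos']-[0,0,.105]))
cv2.imwrite("pics/c6.png",cv2.resize(p[218:318,160:260],None,fx=6,fy=6,interpolation=cv2.INTER_CUBIC)[:,:,::-1])
E
```

```text
{'clock': np.float64(18.1), 'ee_pos': array([ 0.5654, -0.2858,  0.2444]), 'ee_rot': array([ 3.1414e+00,  5.0000e-04, -3.1412e+00]), 'force': array([-0.4319,  0.2388, -1.2281]), 'ft_torque': array([-0.0291, -0.049 ,  0.035 ]), 'joint_positions': array([-0.1733,  0.339 ,  0.768 ,  1.5014, -0.2372,  1.3964,  2.1785])}
[[216.27296573 288.86944111]]
```

View pics/c6.png

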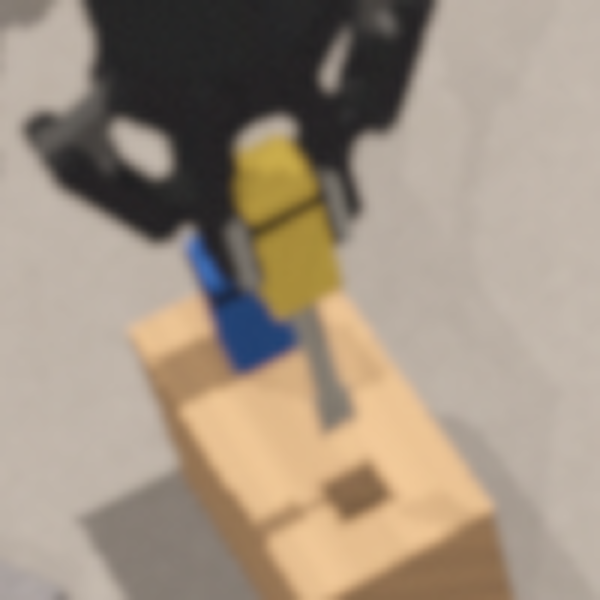

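The blade edge at (216,288) sits above the hole at (219,299) as projected. I lower it.

Call:
carry_out --plan "-1 0 0 0.025 0 0 0; -1 0 0 0.015 0 0 0; -1 0 0 0.01 0 0 0; -1 0 0 0 0 0 0; -1 0 0 0 0 0 0"

```text
clock: 18.77
ee_pos: [0.5653, -0.2869, 0.1948]
ee_rot: [-3.141, 0.001, 3.141]
force: [0.0, 0.2, -0.7]
grip_width: 0.296
gripper_force: 50.1
```

Call:
carry_out --plan "-1 0 0 0.025 0 0 0; -1 0 0 0.02 0 0 0; -1 0 0 0.015 0 0 0; -1 0 0 0.006 0 0 0; -1 0 0 0.004 0 0 0; -1 0 0 0 0 0 0; -1 0 0 0 0 0 0"

```text
clock: 19.65
ee_pos: [0.5653, -0.2868, 0.1247]
ee_rot: [-3.141, 0.001, 3.141]
force: [-0.1, -0.3, -1.4]
grip_width: 0.3
gripper_force: 50.2
```

```bash
python3 st.py
```

```text
{'clock': np.float64(19.65), 'ee_pos': array([ 0.5653, -0.2868,  0.1247]), 'ee_rot': array([-3.1413e+00,  1.0000e-03,  3.1407e+00]), 'force': array([-0.0563, -0.2846, -1.425 ]), 'ft_torque': array([-0.0342,  0.0097, -0.0362]), 'joint_positions': array([-0.1455,  0.4277,  0.7318,  1.6471, -0.3044,  1.1832,  2.2275])}
```

Call:
carry_out --plan "-1 0 0 0.003 0 0 0; -1 0 0 0.002 0 0 0; -1 0 0 0.001 0 0 0; -1 0 0 0 0 0 0; -1 0 0 0 0 0 0"

```text
clock: 20.27
ee_pos: [0.5652, -0.2867, 0.12]
ee_rot: [3.141, 0.001, 3.141]
force: [-3.5, 1.9, 8.4]
grip_width: 0.297
gripper_force: 51.6
```

It is bottomed at the height where it was gripped. I release and retreat.

Call:
carry_out --plan "0.2 0 0 -0.001 0 0 0; 0.2 0 0 0 0 0 0; 0.2 0 0 0 0 0 0; 0.2 0 0 0 0 0 0; 0.2 0 0 -0.03 0 0 0; 0.2 0 0 -0.04 0 0 0; 0.2 0 0 -0.05 0 0 0; 0.2 0 0 -0.03 0 0 0"

```text
clock: 21.28
ee_pos: [0.5655, -0.2872, 0.2718]
ee_rot: [-3.141, 0.003, 3.14]
force: [0.2, 0.2, -0.4]
grip_width: 0.602
gripper_force: 0.0
```

Call:
carry_out --plan "0.2 0 0.06 0 0 0 0; 0.2 0 0.06 0 0 0 0; 0.2 0 0.05 0 0 0 0; 0.2 0 0 0 0 0 0; 0.2 0 0 0 0 0 0"

```text
clock: 21.9
ee_pos: [0.565, -0.1172, 0.2692]
ee_rot: [-3.141, 0.0, 3.141]
force: [-0.1, -1.7, 0.5]
grip_width: 0.6
gripper_force: 0.0
```

```bash
python3 st.py
python3 - <<'E'
from h import *
for n in("scene","top"):
    p,d=cams.camera(n);C=cloud(n,d);X,Y,Z=np.moveaxis(C,-1,0)
    k=(abs(X-.565)<.04)&(abs(Y+.287)<.04)&(Z>.153)&(Z<.2);P=C[k];print(n,len(P),P.mean(0) if len(P) else 0,*(rect(P) if len(P)else()))
    cv2.imwrite("pics/%s_end.png"%n,p[:,:,::-1])
E
python3 tg.py
```

```text
{'clock': np.float64(21.9), 'ee_pos': array([ 0.565 , -0.1172,  0.2692]), 'ee_rot': array([-3.1410e+00,  1.0000e-04,  3.1406e+00]), 'force': array([-0.0545, -1.7105,  0.4613]), 'ft_torque': array([-0.0405,  0.0013,  0.0091]), 'joint_positions': array([-0.4661,  0.1697,  0.7107,  1.6044, -0.1113,  1.4088,  1.8252])}
scene 143 [ 0.56600248 -0.28738189  0.15850507] [ 564.3 -286.7] [26.4 27.3] 88.3
top 72 [ 0.56143891 -0.2854712   0.1603037 ] [ 561.  -285.3] [24.7 23.8] 89.8
107 [[354, 232, 13, 18, 107]] fit 0.9309854929284516 axis 0.8980100061373649 0.6154439556201129
```

View pics/scene_end.png

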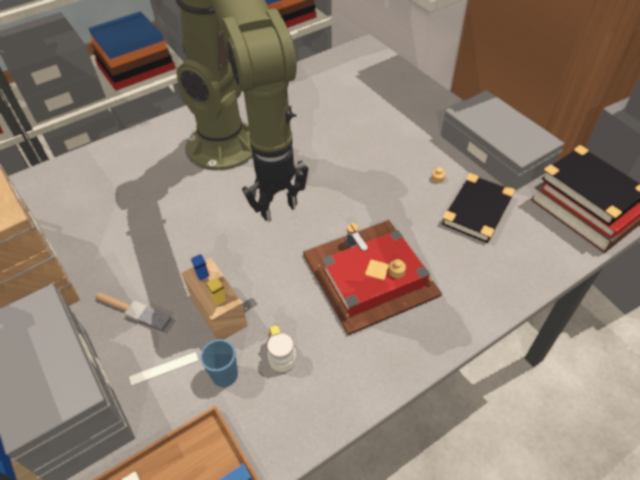

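The final view shows the driver upright in its hole at (216,288), the tongue over the book edge at (360,242), and the listed objects where they were. The small yellow look-alike, standing in the first picture, now lies by the jar near (275,330). It was already lying flat in my first close look, before I gripped anything.

```bash
python3 -c "
from station import env
print(env.hand_in())"
```

```text
the job is handed in; nothing more can be done
None
```

Job handed in, result not shown: the tongue measured about 0.9 rad over the book's edge, and the yellow screwdriver is back down in its hole within about 2 mm and released; the small yellow look-alike tipped over early in the run (cause unknown), while the listed objects look unmoved.

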